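Find the unbolted scrap hatch and push it open

ROBOT

A 7-joint arm with a two-finger parallel gripper is mounted at the origin on the work surface. World frame = base frame: x ahead of the robot, y to its left, z up, the work surface at z = 0. Lengths are in m, angles in rad, forces in N, time in s.
With the tool pointing down it reaches from about 0.4 to 0.85 m from the base axis. Payload 6.9 kg.
Tool frame: the origin (TCP) lies between the finger pads; the fingertips stand 14 mm ahead of it and the grasp point (between the pads) lies 5 mm behind it (nose_length is the distance from the TCP to the fingertips, in m); z points along the fingers, y is the line along which they close (so a half turn about z gives the same grasp; the last joint's range is limited). The gripper opens to 85 mm and grips with 20 to 120 N. Pads are 22 mm wide; open, the fingers measure 114 mm over their backs; the gripper's body (76 mm by 85 mm) begins 54 mm behind the grasp point. The pads swing forward as they close: fully open they stand 13 mm farther back than shut.
Start: joints at [1.254, 0.507, -0.238, 1.5, 0.126, 1.149, -0.155], TCP at [0.256, -0.57, 0.245] pointing down, gripper open.
Joint ranges: [-3.08, 3.08], [-0.24, 2.05], [-1.43, 1.35], [0, 2.5], [-1.52, 4.66], [0.17, 1.96], [-2.89, 2.89]. Speed limits (rad/s): [2.39, 2.39, 3.14, 3.14, 3.14, 3.14, 3.14].

INTERFACE

Orientations are given as a 3x3 rotation matrix whose columns are the frame's x, y, z axes.
In Python, from station import * gives the robot as it stands.
- The arm moves only by the tool step_arm, never from a script. Its argument "plan" is a list of rows, each a list of 3 entries, a list of its own where there are three numbers: the turn, a rotation vector about the tool's x, y, z in degrees, then the shift along the tool's x, y, z in cm, then the closure, from 0 (fully open) to 1 (shut). A call has exactly 8 rows; each row is the pose to reach, as a shift and turn from the pose commanded when the call began, along the tool's axes at that moment; what a row does not reach only later rows make up. A row lasts 1/10 s, in which the tool goes at most 50 mm and 8.59 degrees, less where a joint would pass 70% of its speed; a pose out of reach is approached as far as the arm can. A call with a gripper value outside its range is refused whole. The fingers move at their own pace and stop on an object; "squeeze" is the grip in N (left out, the last holds). Time passes only in rows, so rows that repeat a pose let the fingers close, or fill a call up. It gives the time, the measured TCP pose, the force, the opening and the grip force at its end, in the units of the state.
- read_state(): the state, without advancing time (a new reading comes with each control period).
- snapshot(name): name is "scene" or "top" or "wrist"; returns a dict with "pixels" (384x512x3 uint8, blue, green, red), "fx", "fy", "cx", "cy" (pixels), "camera_from_world" (4x4, takes a point from world to camera coordinates). Camera axes: x right, y down, z forward; pixel columns grow to the right and rows downward; lengths in m; the calibration is good to about 2 mm. A picture is of the moment at which its call begins. There is no depth.
- sign_off(): hands the job in; it is judged then, once.
The state is a dict: "clock": time; "joint_positions": joint angles; "joint_vel": joint speeds; "joint_efforts": joint torques, N m; "position": TCP position; "tcp_rot": TCP orientation; "contact_force": force on the tool from outside, world axes, zero at the start; "ft_torque": the same for the moment, N m; "opening": opening from 0.0 (shut) to 1.0 (fully open); "grasp_force": force on a finger pad.
Only numpy, scipy, OpenCV 4.12 (cv2) and the standard library are available. Lean on these libraries where they do the work, as an engineer would, in place of code of your own. Each camera call takes 0.05 s, during which the arm holds its last target. There are 200 camera calls.

TASK

Four identical grey hatches cover the clay-scrap chest: three are bolted and one has been left unbolted, though all look alike. Press gently with the fingertips on the yellow spots, one hatch after another, until you find the one that rocks, then push that hatch down until it is fully open and leave it open, with the fingers clear. Do not force the bolted hatches, and do not lift or shift the things standing around.

Things in the scene. Friction and masses are not known exactly. Their poses are not given: they have to be found in the camera images.
- chest: Fixed hollow plywood scrap chest, 260 mm (x) by 500 mm (y) by 110 mm high; origin at the centre of its underside, yellow spots on its -x half. Four openings (130 by 90 mm, 115 mm apart along y, front rim 30 mm) are filled flush by rigid grey hatches, 125 by 85 by 8 mm, each on a pivot bar along y at x = -17.5 mm: the spot end (80 mm long) sinks, the other (45 mm) rises. Hollow below: 100 mm deep.
- hatch_loose (a joint): Tilt of the one unbolted hatch, rad: 0 shut and flush, growing as its spot end sinks, stop at 0.7 (fully open). It moves against light friction, about 2 N pushed down at the spot, and stays where it is left. Which of the four openings it fills changes from run to run and cannot be seen.
- hatch_firm1 (a joint): Tilt of one of the three bolted hatches, rad, same sense. Held shut on springy rubber seats: 10 N on its spot sinks it 1 mm (0.02 rad), and it springs back; about 50 N (0.1 rad) would strip the bolt. Its place in the row changes from run to run.
- hatch_firm2 (a joint): Tilt of one of the three bolted hatches, rad, same sense. Held shut on springy rubber seats: 10 N on its spot sinks it 1 mm (0.02 rad), and it springs back; about 50 N (0.1 rad) would strip the bolt. Its place in the row changes from run to run.
- hatch_firm3 (a joint): Tilt of one of the three bolted hatches, rad, same sense. Held shut on springy rubber seats: 10 N on its spot sinks it 1 mm (0.02 rad), and it springs back; about 50 N (0.1 rad) would strip the bolt. Its place in the row changes from run to run.
- spot_1 (a point): Centre of the yellow spot (28 mm across) on the hatch in opening 1, counted from the chest's +y end, on the shut hatch's top, 110 mm above the bench, 50 mm from the pivot; fixed to the chest, it does not sink with the hatch. Axes as the chest's. Pushing straight down here by about 40 mm opens the loose hatch fully.
- spot_2 (a point): Centre of the yellow spot (28 mm across) on the hatch in opening 2, counted from the chest's +y end, on the shut hatch's top, 110 mm above the bench, 50 mm from the pivot; fixed to the chest, it does not sink with the hatch. Axes as the chest's. Pushing straight down here by about 40 mm opens the loose hatch fully.
- spot_3 (a point): Centre of the yellow spot (28 mm across) on the hatch in opening 3, counted from the chest's +y end, on the shut hatch's top, 110 mm above the bench, 50 mm from the pivot; fixed to the chest, it does not sink with the hatch. Axes as the chest's. Pushing straight down here by about 40 mm opens the loose hatch fully.
- spot_4 (a point): Centre of the yellow spot (28 mm across) on the hatch in opening 4, counted from the chest's +y end, on the shut hatch's top, 110 mm above the bench, 50 mm from the pivot; fixed to the chest, it does not sink with the hatch. Axes as the chest's. Pushing straight down here by about 40 mm opens the loose hatch fully.
- handle: Loose brown clay mug handle, an arch 94 mm wide (its y), 24 mm thick and 55 mm high, standing on the chest's rear deck; origin at the centre of its underside. To be left alone.
- cup: Loose light-brown clay cup, 60 mm across and 60 mm high, standing on the chest's rear deck; origin at the centre of its underside. To be left alone.
- sprayer: Loose white spray bottle with a purple collar and trigger, 72 mm across and about 197 mm high, on the bench to the left of the chest; origin at the centre of its underside. To be left alone.
- template: Loose red oval plastic template, 72 by 48 by 6 mm, flat on the bench to the right of the chest; origin at the centre of its underside. To be left alone.

How it is judged:
At the end, for the whole second after the job is handed in: The loose hatch is open by at least 0.55 rad and still, the bolted hatches are back within 0.04 rad of shut, and the handle, cup, sprayer and template are each within 20 mm of where they began (value of joint hatch_loose above 0.55 rad and velocity of joint hatch_loose below 0.05 rad/s and value of joint each of hatch_firm1, hatch_firm2, hatch_firm3 below 0.04 rad and distance of each of handle, cup, sprayer, template from where it was at the start of the episode below 0.02 m); the robot touches nothing.
It fails at once if a bolted hatch was forced (over 0.1 rad, about 50 N at its spot) (value of joint any of hatch_firm1, hatch_firm2, hatch_firm3 above 0.1 rad).
It fails at once if a bystander was lifted, carried, shifted by more than 20 mm or tipped over (distance of any of handle, cup, sprayer, template from where it was at the start of the episode above 0.02 m or angle between any of handle, cup, sprayer, template's own z axis and vertical above 0.35 rad).
It also fails if it takes over 48 s, if anything falls off the work surface, if the arm or the gripper's body presses on something with over 40 N, if the wrist force passes 120 N, or if a joint passes its speed limit or range.

## Working session

There is one attempt and no reset: what is moved stays moved. The work goes in short steps, Python scripts to look and compute and a tool call to move; the robot and the scene stay as the last step left them, time stands still between calls to the robot, and variables do not carry over. Pictures are saved under pics/ and viewed, at most 10 in all, crops included, and the job is handed in when it is done.

Besides the shell and the picture viewer there is one more tool, called after ">>>" by a JSON object that holds its "fn" and its "kwargs". step_arm: Moves the arm, as the interface text tells. Its arguments: {"type":"object","properties":{"plan":{"type":"array","items":{"type":"array"}},"squeeze":{"type":"number"}},"required":["plan"]}

```bash
mkdir -p pics
cat > h.py <<'E'
from station import *
import numpy as np, cv2
def ray(s,u,v,z):
    T=np.linalg.inv(s["camera_from_world"]); d=T[:3,:3]@np.array([(u-s["cx"])/s["fx"],(v-s["cy"])/s["fy"],1]); o=T[:3,3]
    return o+d*(z-o[2])/d[2]
def yellow(s,z=0.11):
    h=cv2.cvtColor(s["pixels"],cv2.COLOR_BGR2HSV); m=cv2.inRange(h,(20,110,90),(35,255,255))
    n,_,st,c=cv2.connectedComponentsWithStats(m)
    return [(c[i].round(1),st[i,4],ray(s,*c[i],z).round(4)) for i in range(1,n) if st[i,4]>20]
E
python3 - <<'E'
from h import *
ims=[]
for n in("top","scene"):
    s=snapshot(n); ims.append(s["pixels"]); print(n,*yellow(s),sep="\n")
    cv2.imwrite(f"pics/{n}0.png",s["pixels"])
st=read_state(); print(st["position"],st["tcp_rot"],st["contact_force"],st["clock"])
E
```

```text
top
(array([201.8, 182.7]), np.int32(63), array([0.6383, 0.1778, 0.11  ]))
(array([237.7, 192.3]), np.int32(66), array([0.6114, 0.0666, 0.11  ]))
(array([274. , 202.1]), np.int32(66), array([ 0.5841, -0.045 ,  0.11  ]))
(array([310.9, 212.1]), np.int32(66), array([ 0.5564, -0.1572,  0.11  ]))
(array([139. , 345.6]), np.int32(32), array([0.1501, 0.3426, 0.11  ]))
(array([ 64.4, 375.3]), np.int32(34), array([0.0595, 0.557 , 0.11  ]))
scene
(array([295.7, 163.8]), np.int32(32), array([0.6356, 0.1798, 0.11  ]))
(array([269.6, 177.1]), np.int32(37), array([0.6074, 0.0685, 0.11  ]))
(array([241.2, 191.9]), np.int32(39), array([ 0.5804, -0.044 ,  0.11  ]))
(array([210. , 208.1]), np.int32(49), array([ 0.5531, -0.1558,  0.11  ]))
[ 0.25564225 -0.56987298  0.24454505] [[ 9.12335679e-01  4.09442493e-01 -6.73330663e-04]
 [ 4.09443045e-01 -9.12334598e-01  1.40489127e-03]
 [-3.90806748e-05 -1.55742299e-03 -9.99998786e-01]] [ 0.23846955 -0.44582263  1.10416632] 0.1
```

View pics/top0.png

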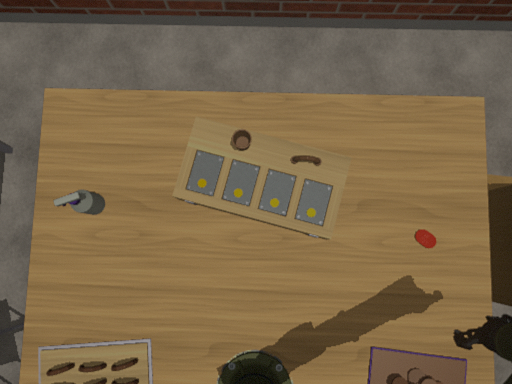

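View pics/scene0.png

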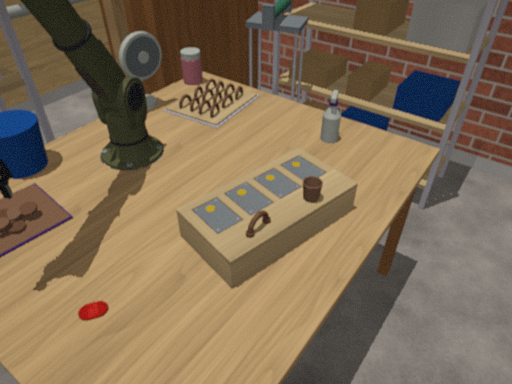

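>>> {"fn": "step_arm", "kwargs": {"plan": [[[0,0,5],[4.2,-2.4,0],1],[[0,0,10],[8.4,-4.8,0],1],[[0,0,15],[12.6,-7.3,0],1],[[0,0,20],[16.8,-9.7,0],1],[[0,0,25],[21,-12.1,0],1],[[0,0,30],[25.2,-14.5,0],1],[[0,0,35],[29.4,-17,0],1],[[0,0,37.8],[33.6,-19.4,0],1]]}}

```text
clock: 0.9
position: [0.4836, -0.2538, 0.2451]
tcp_rot: [[0.971, -0.239, -0.0], [-0.239, -0.971, 0.0], [-0.0, -0.0, -1.0]]
contact_force: [0.5, -0.4, -0.1]
opening: 0.001
grasp_force: 0.0
```

```bash
cat >> h.py <<'E'
def to(p):
    s=read_state(); R=np.array(s["tcp_rot"]); print("clock",s["clock"],"pos",np.round(s["position"],4),"x ax",R[:,0].round(3),"zax",R[:,2].round(4),"F",np.round(s["contact_force"],1))
    print("cm in tool",(100*R.T@(np.array(p)-s["position"])).round(2))
E
python3 -c "
from h import *
to([.555,-.1565,.15])"
```

```text
clock 0.9 pos [ 0.4836 -0.2538  0.2451] x ax [ 0.971 -0.239 -0.   ] zax [-5.e-04  2.e-04 -1.e+00] F [ 0.5 -0.4 -0.1]
cm in tool [  4.61 -11.15   9.51]
```

>>> {"fn": "step_arm", "kwargs": {"plan": [[[0,0,0],[1.6,-4,1],1],[[0,0,0],[3.2,-8,3],1],[[0,0,0],[4.5,-10.8,6],1],[[0,0,0],[4.5,-10.8,9],1],[[0,0,0],[4.5,-10.8,10],1],[[0,0,0],[4.5,-10.8,10],1],[[0,0,0],[4.5,-10.8,10],1],[[0,0,0],[4.5,-10.8,10],1]]}}

```text
clock: 1.7
position: [0.5527, -0.1624, 0.1469]
tcp_rot: [[0.971, -0.237, 0.002], [-0.237, -0.971, -0.001], [0.002, 0.0, -1.0]]
contact_force: [0.2, 0.1, 0.7]
opening: 0.002
grasp_force: 0.0
```

```bash
python3 -c "
from h import *
to([.555,-.1565,.124])
s=snapshot('scene');cv2.imwrite('pics/s1.png',cv2.resize(s['pixels'][120:290,130:350],None,fx=3,fy=3))
print(*yellow(s),sep='\n')"
```

```text
clock 1.7 pos [ 0.5527 -0.1624  0.1469] x ax [ 0.971 -0.237  0.002] zax [ 0.0023 -0.001  -1.    ] F [0.2 0.1 0.7]
cm in tool [ 0.08 -0.63  2.29]
(array([295.7, 163.8]), np.int32(32), array([0.6356, 0.1798, 0.11  ]))
(array([269.6, 177.1]), np.int32(37), array([0.6074, 0.0685, 0.11  ]))
(array([241.2, 192. ]), np.int32(39), array([ 0.5807, -0.0444,  0.11  ]))
(array([210., 208.]), np.int32(51), array([ 0.5528, -0.1553,  0.11  ]))
```

View pics/s1.png

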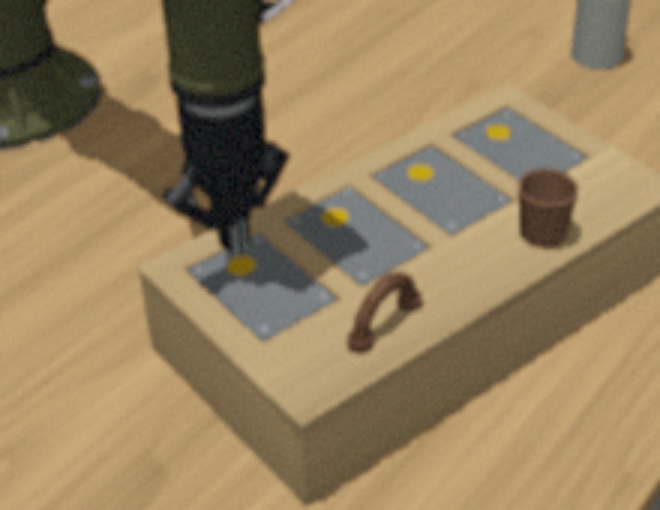

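>>> {"fn": "step_arm", "kwargs": {"plan": [[[0,0,0],[0,-0.6,0],1],[[0,0,0],[0,-0.6,1],1],[[0,0,0],[0,-0.6,1.8],1],[[0,0,0],[0,-0.6,2.1],1],[[0,0,0],[0,-0.6,2.2],1],[[0,0,0],[0,-0.6,2.3],1],[[0,0,0],[0,-0.6,2.4],1],[[0,0,0],[0,-0.6,2.4],1]]}}

```text
clock: 2.55
position: [0.5536, -0.1556, 0.1213]
tcp_rot: [[0.972, -0.236, 0.0], [-0.236, -0.972, -0.0], [0.0, 0.0, -1.0]]
contact_force: [-0.4, 0.2, -0.3]
opening: 0.002
grasp_force: 0.0
```

>>> {"fn": "step_arm", "kwargs": {"plan": [[[0,0,0],[0,0,0.05],1],[[0,0,0],[0,0,0.1],1],[[0,0,0],[0,0,0.15],1],[[0,0,0],[0,0,0.2],1],[[0,0,0],[0,0,0.2],1],[[0,0,0],[0,0,0.2],1],[[0,0,0],[0,0,0.2],1],[[0,0,0],[0,0,0.2],1]]}}

```text
clock: 3.35
position: [0.5538, -0.1555, 0.1193]
tcp_rot: [[0.972, -0.236, 0.0], [-0.236, -0.972, -0.0], [0.0, 0.0, -1.0]]
contact_force: [0.9, -1.6, 1.5]
opening: 0.001
grasp_force: 0.6
```

```bash
python3 -c "
from h import *
to([.555,-.1565,.124])
s=snapshot('scene');cv2.imwrite('pics/s2.png',cv2.resize(s['pixels'][165:255,170:290],None,fx=6,fy=6,interpolation=cv2.INTER_CUBIC))"
```

```text
clock 3.35 pos [ 0.5538 -0.1555  0.1193] x ax [ 0.972 -0.236  0.   ] zax [ 3.e-04 -1.e-04 -1.e+00] F [ 0.9 -1.6  1.5]
cm in tool [ 0.14  0.06 -0.47]
```

View pics/s2.png

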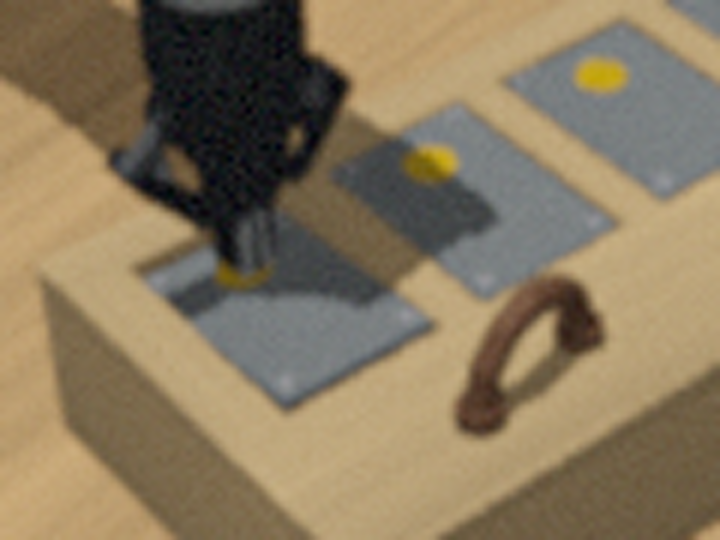

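The fingers stand on spot 4 (about crop px 245,265). That hatch has a dark gap at its front edge and its rear edge is raised, with under 2 N on the tool. Hatch 4 is the loose one, so I'll keep pushing there.

>>> {"fn": "step_arm", "kwargs": {"plan": [[[0,0,0],[0,0,0.3],1],[[0,0,0],[0,0,0.6],1],[[0,0,0],[0,0,0.9],1],[[0,0,0],[0,0,1.2],1],[[0,0,0],[0,0,1.5],1],[[0,0,0],[0,0,1.8],1],[[0,0,0],[0,0,2.0],1],[[0,0,0],[0,0,2.0],1]]}}

```text
clock: 4.2
position: [0.5531, -0.1553, 0.0987]
tcp_rot: [[0.972, -0.236, -0.001], [-0.236, -0.972, 0.0], [-0.001, -0.0, -1.0]]
contact_force: [0.2, 0.9, -0.2]
opening: 0.0
grasp_force: 0.0
```

>>> {"fn": "step_arm", "kwargs": {"plan": [[[0,0,0],[0,0,0.1],1],[[0,0,0],[0,0,0.2],1],[[0,0,0],[0,0,0.3],1],[[0,0,0],[0,0,0.4],1],[[0,0,0],[0,0,0.5],1],[[0,0,0],[0,0,0.6],1],[[0,0,0],[0,0,0.7],1],[[0,0,0],[0,0,0.7],1]]}}

```text
clock: 5.0
position: [0.5534, -0.1555, 0.0921]
tcp_rot: [[0.972, -0.236, -0.001], [-0.236, -0.972, 0.0], [-0.001, 0.0, -1.0]]
contact_force: [0.2, -0.9, 0.7]
opening: -0.001
grasp_force: 0.2
```

>>> {"fn": "step_arm", "kwargs": {"plan": [[[0,0,0],[0,0,0.05],1],[[0,0,0],[0,0,0.1],1],[[0,0,0],[0,0,0.15],1],[[0,0,0],[0,0,0.2],1],[[0,0,0],[0,0,0.25],1],[[0,0,0],[0,0,0.3],1],[[0,0,0],[0,0,0.3],1],[[0,0,0],[0,0,0.3],1]]}}

```text
clock: 5.8
position: [0.5534, -0.1555, 0.0891]
tcp_rot: [[0.972, -0.236, -0.0], [-0.236, -0.972, 0.0], [-0.0, -0.0, -1.0]]
contact_force: [1.2, 0.0, 0.8]
opening: -0.001
grasp_force: 0.2
```

```bash
python3 -c "
from h import *
to([.555,-.1565,.124])
s=snapshot('scene');cv2.imwrite('pics/s3.png',cv2.resize(s['pixels'][165:255,170:290],None,fx=6,fy=6,interpolation=cv2.INTER_CUBIC))"
```

```text
clock 5.8 pos [ 0.5534 -0.1555  0.0891] x ax [ 0.972 -0.236 -0.   ] zax [-4.e-04  1.e-04 -1.e+00] F [1.2 0.  0.8]
cm in tool [ 0.18  0.06 -3.49]
```

View pics/s3.png

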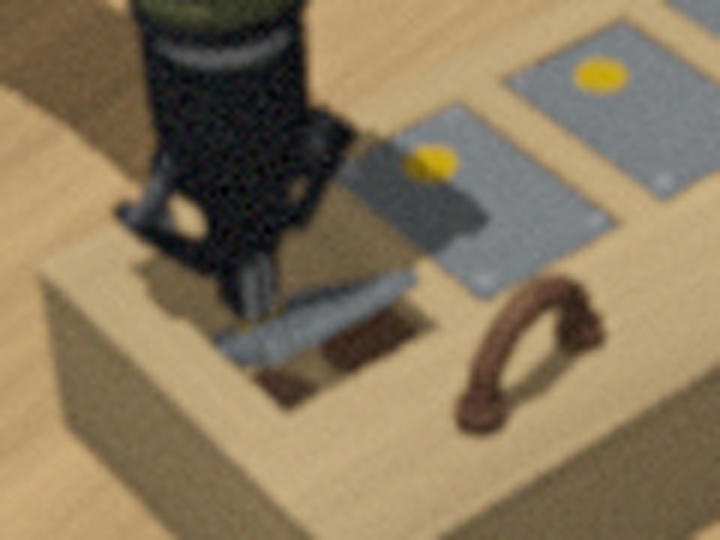

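The hatch in opening 4 is tilted steeply, its raised edge running about (215,345) to (415,275) in the crop. I'll go on carefully until it meets its stop.

>>> {"fn": "step_arm", "kwargs": {"plan": [[[0,0,0],[0,0,0.05],1],[[0,0,0],[0,0,0.1],1],[[0,0,0],[0,0,0.15],1],[[0,0,0],[0,0,0.2],1],[[0,0,0],[0,0,0.2],1],[[0,0,0],[0,0,0.2],1],[[0,0,0],[0,0,0.2],1],[[0,0,0],[0,0,0.2],1]]}}

```text
clock: 6.65
position: [0.5538, -0.1555, 0.0882]
tcp_rot: [[0.972, -0.236, 0.001], [-0.236, -0.972, -0.0], [0.001, 0.0, -1.0]]
contact_force: [-1.9, -0.3, 9.4]
opening: 0.002
grasp_force: 4.5
```

Force has jumped to 9 N and the fingers have stopped sinking, so the hatch is on its stop. Now I'll lift clear.

>>> {"fn": "step_arm", "kwargs": {"plan": [[[0,0,0],[0,0,-0.5],1],[[0,0,0],[0,0,-1.5],1],[[0,0,0],[0,0,-3.5],1],[[0,0,0],[0,0,-6],1],[[0,0,0],[0,0,-9],1],[[0,0,0],[0,0,-12],1],[[0,0,0],[-4,4,-14],1],[[0,0,0],[-6,6,-14],1]]}}

```text
clock: 7.45
position: [0.481, -0.2003, 0.2298]
tcp_rot: [[0.972, -0.234, 0.003], [-0.234, -0.972, -0.002], [0.004, 0.001, -1.0]]
contact_force: [-0.1, -1.6, 0.2]
opening: -0.002
grasp_force: 0.0
```

>>> {"fn": "step_arm", "kwargs": {"plan": [[[0,0,0],[-2,2,0],1],[[0,0,0],[-4,4,0],1],[[0,0,0],[-4,6,0],1],[[0,0,0],[-4,6,0],1],[[0,0,0],[-4,6,0],1],[[0,0,0],[-4,6,0],1],[[0,0,0],[-4,6,0],1],[[0,0,0],[-4,6,0],1]]}}

```text
clock: 8.25
position: [0.4285, -0.2478, 0.2272]
tcp_rot: [[0.972, -0.234, -0.0], [-0.234, -0.972, 0.0], [-0.0, -0.0, -1.0]]
contact_force: [0.9, -1.1, 0.6]
opening: 0.001
grasp_force: 0.0
```

```bash
python3 -c "
from h import *
to([.555,-.1565,.124])
s=snapshot('scene');cv2.imwrite('pics/s4.png',cv2.resize(s['pixels'][140:290,140:380],None,fx=3,fy=3,interpolation=cv2.INTER_CUBIC))"
```

```text
clock 8.25 pos [ 0.4285 -0.2478  0.2272] x ax [ 0.972 -0.234 -0.   ] zax [-1.e-04  4.e-04 -1.e+00] F [ 0.9 -1.1  0.6]
cm in tool [ 10.16 -11.84  10.32]
```

View pics/s4.png

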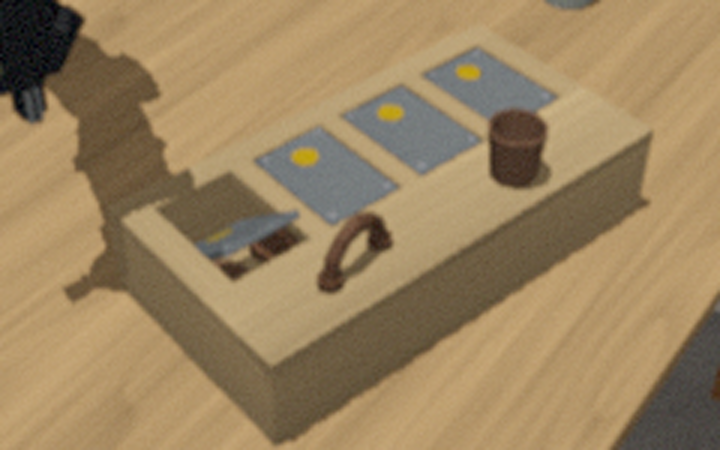

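Hatch 4 stays open (crop about 250,230), the other three are flush, the cup and handle haven't moved, and the gripper is clear at the upper left.

```bash
python3 -c "
from station import *
print(sign_off())"
```

```text
the job is handed in; nothing more can be done
None
```

The loose hatch was in opening 4: I pushed it down to its stop, left it open with the fingers clear, and handed the job in; the other three hatches were never touched, and the hand-in gave no verdict.

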